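Reset the tripped breaker

ROBOT

A 6-joint arm with a two-finger parallel gripper is mounted at the origin on a cart in front of the work surface, level with it; the furniture and walls round the work are solid. World frame = base frame: x ahead of the robot, y to its left, z up, the work surface at z = 0. Lengths are in m, angles in rad, forces in N, time in s.
With the tool pointing down it reaches from about 0.35 to 0.85 m from the base axis. Payload 8.1 kg.
Tool frame: the origin (TCP) lies at the centre of the arm's flange, where the gripper is bolted on; the fingertips stand 186 mm ahead of it and the grasp point (between the pads) lies 167 mm ahead of it (robot.tips_ahead is the z of the fingertips in the tool frame, in m); z points along the fingers, y is the line along which they close (so a half turn about z gives the same grasp; the last joint's range is limited). The gripper opens to 93 mm and grips with 3 to 60 N. Pads are 15 mm wide; open, the fingers measure 128 mm over their backs; the gripper's body (75 mm by 188 mm) begins 65 mm behind the grasp point.
Start: joints at [-1.352, 0.13, 1.488, -0, 1.523, -0.085], TCP at [0.18, -0.573, 0.405] pointing down, gripper open.
Joint ranges: [-2.96, 2.96], [-0.89, 2.26], [0.02, 2.5], [-1.34, 4.48], [0, 2.73], [-2.66, 2.66]. Speed limits (rad/s): [2.39, 2.39, 2.79, 3.14, 3.14, 3.14].

INTERFACE

Orientations are given as [roll, pitch, yaw] about the fixed x, y, z axes, in that order (R = Rz(yaw) Ry(pitch) Rx(roll)).
In Python, from rig import robot, planner, optics, ticket gives the robot as it stands. Calls block until the motion is done:
- robot.reach(position, orientation): joint-space move of the TCP to a pose.
- robot.move_l(position, frame=None, speed=0.15): straight line of the TCP; frame=None keeps the orientation; speed is the mean speed in m/s.
- robot.goto_joints(angles): joint-space move.
- robot.open_gripper() and robot.close(strength=None): open the fingers fully, or close them until they stop; strength is the grip in N (None keeps the last).
- robot.hold(seconds).
- planner.ik(position, orientation): joint angles nearest the present ones, or None.
- optics.snapshot(name): name is "scene" or "top" or "wrist"; returns a dict with "img" (384x512x3 uint8, red, green, blue), "mtx" (3x3 intrinsics, pixels), "distortion" ([k1, k2, p1, p2, k3] as OpenCV has them; the pictures are not rectified), "R" (3x3) and "t" (3): a world point X has camera coordinates R X + t. Camera axes: x right, y down, z forward; pixel columns grow to the right and rows downward; lengths in m; the calibration is good to about 2 mm. A picture is of the moment at which its call begins. There is no depth.
A pose or a line that the arm cannot do raises robot.PlanningError and nothing moves.
- ticket.sign_off(): hands the job in; it is judged then, once.
Trained networks look in a picture, given as the dict that the camera call returned (one of the last four; its "shot" number tells which), for a name from the list of things; names that differ only in an ending like _2 or _b are one class to them, and where a whole thing is asked for, a point or a joint stands for the part that bears it (a point fixed in the world has none). Each returns a list of dicts, best first, with "confidence" (0 to 1); they miss things now and then, are a little off and sometimes report something else, mostly with a low value. They report only what shows in the picture. A call takes as long as a camera call.
- optics.find_in(picture, label): "pixel" ([column, row] in pixels, amid what is visible of it).
- optics.place_of(picture, label): "pixel" ([column, row] in pixels: a listed point, or the origin of a listed thing).
Readings, each from a call of its own:
- robot.current_t(): time.
- robot.current_q(): joint angles.
- robot.current_joint_vel(): joint speeds.
- robot.current_tau(): joint torques, N m.
- robot.current_ee_pos(): TCP position.
- robot.current_orientation(): TCP orientation.
- robot.current_contact_force(): force on the tool from outside, world axes, zero at the start.
- robot.current_ft_torque(): the same for the moment, N m.
- robot.current_opening(): opening from 0.0 (shut) to 1.0 (fully open).
- robot.current_grip_force(): force on a finger pad.
Only numpy, scipy, OpenCV 4.12 (cv2) and the standard library are available. Lean on these libraries where they do the work, as an engineer would, in place of code of your own. Each camera call takes 0.05 s, during which the arm holds its last target. There are 200 camera calls.

TASK

One breaker on the distribution board has tripped: its lever stands half way between off and on. Reset it with light fingertip pushes: first push its lever fully toward you to off, so that it re-arms, and then fully away from you to on, and draw the hand clear. Do not touch the other three breakers, one of which is off on purpose, and leave the tools and things round the board where they are.

Things in the scene. Friction and masses are not known exactly. Their poses are not given: they have to be found in the camera images.
- board: distribution board lying on its back, fixed: dark grey tub, light grey cover, 160 x 310 mm, cover top 80 mm above the table (lip and screws 2.5 mm more; cable glands stick out 18 mm at the far side). Four breakers in a row in its slot, 63 mm apart. Origin: centre of its underside, on the table; x away from the robot, across the row, toward 'on'; y along the row; z up
- breaker_tripped: the tripped white three-pole breaker, 45 mm (board x) by 54 mm, fixed in the board. Origin: centre of its underside, 20 mm above the table; axes as the board's; top face at z = +70 mm in its frame; lever pivot at x = 0, z = +64 mm. Which place in the row it has varies
- lever_tripped (a joint): lever of the tripped breaker, rad: 0 fully off (leans 0.45 rad toward the robot), 0.45 upright, 0.9 fully on (leans 0.45 rad away); starts half way. Black bar 42 mm wide along the row, 8 mm thick, tip 28 mm from the pivot (19 mm above the breaker's top at the ends). Stays put near the middle; from 0.25 rad past upright it snaps to that end and stays. Moving it off an end takes 3 to 8 N at the tip
- lever_tripped_tip (a point): middle of the tip of the tripped breaker's lever
- breaker_spare: the breaker that is switched off on purpose: a white three-pole breaker, 45 mm (board x) by 54 mm, fixed in the board. Origin: centre of its underside, 20 mm above the table; axes as the board's; top face at z = +70 mm in its frame; lever pivot at x = 0, z = +64 mm. Its lever is like the tripped one's. To be left alone
- lever_spare (a joint): lever of the breaker that is off on purpose, rad: 0 fully off (leans 0.45 rad toward the robot), 0.45 upright, 0.9 fully on (leans 0.45 rad away); starts at 0 and stays there
- breaker_fed_a: a healthy breaker, switched on: white three-pole breaker, 45 mm (board x) by 54 mm, fixed in the board. Origin: centre of its underside, 20 mm above the table; axes as the board's; top face at z = +70 mm in its frame; lever pivot at x = 0, z = +64 mm. To be left alone
- lever_fed_a (a joint): its lever, rad: 0 fully off (leans 0.45 rad toward the robot), 0.45 upright, 0.9 fully on (leans 0.45 rad away); starts at 0.9 and stays there
- breaker_fed_b: another healthy breaker, switched on: white three-pole breaker, 45 mm (board x) by 54 mm, fixed in the board. Origin: centre of its underside, 20 mm above the table; axes as the board's; top face at z = +70 mm in its frame; lever pivot at x = 0, z = +64 mm. To be left alone
- lever_fed_b (a joint): its lever, rad: 0 fully off (leans 0.45 rad toward the robot), 0.45 upright, 0.9 fully on (leans 0.45 rad away); starts at 0.9 and stays there
- screwdriver_green: green-handled screwdriver, 190 mm long, 28 mm high, lying loose left of the board; origin at the middle of its underside. To be left alone
- pliers_red: red-handled pliers, 171 mm long, 13 mm high, lying loose right of the board; origin at the middle of the underside. To be left alone
- tape_roll: black roll of tape, 102 mm wide, 19 mm high, lying loose at the left; origin at the centre of its underside. To be left alone
- hinged_tin: flat red tin, 82 by 107 by 23 mm, loose at the left; origin at the centre of its underside. To be left alone
- jar_clear: clear jar with a screw cap, 44 mm wide, 82 mm high, standing loose at the right; origin at the centre of its underside. To be left alone

How it is judged:
On the way, in this order (a step that is already met when the one before it is completed fails the run):
1. the tripped breaker's lever is fully off (value of joint lever_tripped below 0.06 rad), for 0.2 s.
2. then its lever is fully on (value of joint lever_tripped above 0.84 rad), for 0.2 s.
At the end, for the whole second after the job is handed in: The tripped breaker's lever has been fully off (under 0.06 rad) and is now fully on (over 0.84 rad); the spare breaker's lever is still off, the other two still on, and the loose things lie at rest within 15 mm of where they were (value of joint each of lever_tripped, lever_fed_a, lever_fed_b above 0.84 rad and value of joint lever_spare below 0.06 rad and distance of each of screwdriver_green, pliers_red, tape_roll, hinged_tin, jar_clear from where it was at the start of the episode below 0.015 m and linear speed of each of screwdriver_green, pliers_red, tape_roll, hinged_tin, jar_clear below 0.02 m/s); the robot touches nothing.
It fails at once if another breaker or its lever is touched (over 1 N) (contact force between any of the fingers, the arm and breaker_spare above 1 N or contact force between any of the fingers, the arm and breaker_fed_a above 1 N or contact force between any of the fingers, the arm and breaker_fed_b above 1 N).
It fails at once if another breaker's lever is moved (value of joint lever_spare above 0.12 rad or value of joint any of lever_fed_a, lever_fed_b below 0.78 rad).
It fails at once if the tripped breaker is pushed hard (over 30 N) (contact force between any of the fingers, the arm and breaker_tripped above 30 N).
It fails at once if the board is struck or leaned on (over 30 N) (contact force between any of the fingers, the arm and board above 30 N).
It fails at once if a tool or thing beside the board is lifted, carried or pushed (over 15 mm) (distance of any of screwdriver_green, pliers_red, tape_roll, hinged_tin, jar_clear from where it was at the start of the episode above 0.015 m).
It also fails if it takes over 38 s, if anything falls off the work surface, if the arm or the gripper's body presses on something with over 40 N, if the wrist force passes 120 N, or if a joint passes its speed limit or range.

## Working session

There is one attempt and no reset: what is moved stays moved. The work goes in short steps, each a Python script; the robot and the scene stay as the last script left them, time stands still between calls to the robot, and variables do not carry over. Pictures are saved under pics/ and viewed, at most 10 in all, crops included, and the job is handed in when it is done.

```bash
mkdir -p pics; cat > h.py <<'E'
import numpy as np, cv2
from rig import robot, planner, optics, ticket
def snap(n,fn):
    s=optics.snapshot(n); cv2.imwrite('pics/'+fn,s['img'][:,:,::-1]); return s
def ray(s,px):
    u=cv2.undistortPoints(np.array([[px]],float),np.array(s['mtx']),np.array(s['distortion'],float))[0,0]
    R=np.array(s['R']);t=np.array(s['t']); return -R.T@t, R.T@np.array([u[0],u[1],1.])
def onz(s,px,z):
    c,d=ray(s,px); return c+d*(z-c[2])/d[2]
def proj(s,X):
    R=np.array(s['R']);p,_=cv2.projectPoints(np.array(X,float).reshape(-1,3),cv2.Rodrigues(R)[0],np.array(s['t'],float),np.array(s['mtx']),np.array(s['distortion'],float)); return p[:,0]
E
python3 - <<'E'
from h import *
np.set_printoptions(precision=4,suppress=True)
Z=dict(board=0,breaker_tripped=.02,breaker_spare=.02,breaker_fed_a=.02,lever_tripped_tip=.112)
ims=[]
for n in ('top','scene'):
    s=snap(n,n+'1.png'); ims.append(s['img'])
    for l,z in Z.items():
        for d in optics.place_of(s,l)[:4]: print(n,l,np.round(d['pixel'],1),round(d['confidence'],2),onz(s,d['pixel'],z))
print(robot.current_t(),robot.current_orientation())
E
```

```text
top board [236.2 235.6] 0.66 [ 0.5341 -0.0169  0.    ]
top breaker_tripped [225.7 238.8] 0.67 [0.5239 0.014  0.02  ]
top breaker_tripped [202.6 240.5] 0.55 [0.5201 0.0834 0.02  ]
top breaker_spare [265.2 223.5] 0.6 [ 0.5674 -0.1058  0.02  ]
top breaker_spare [163.6 251.7] 0.3 [0.4887 0.2009 0.02  ]
top breaker_fed_a [224.  236.7] 0.81 [0.5303 0.019  0.02  ]
top breaker_fed_a [167.7 172.4] 0.18 [0.7328 0.1932 0.02  ]
top lever_tripped_tip [201.1 241.7] 0.62 [0.512  0.0752 0.112 ]
scene board [280.5 228.4] 0.73 [ 0.5395 -0.0056  0.    ]
scene board [284.7 202.3] 0.37 [ 0.5807 -0.1439  0.    ]
scene breaker_tripped [276.1 239.3] 0.78 [0.5241 0.0686 0.02  ]
scene breaker_tripped [201.3 250. ] 0.55 [0.7221 0.2101 0.02  ]
scene breaker_tripped [279.  219.3] 0.32 [ 0.554  -0.0261  0.02  ]
scene breaker_spare [286.2 204.4] 0.48 [ 0.562  -0.1117  0.02  ]
scene breaker_fed_a [278.8 229. ] 0.72 [0.5353 0.0196 0.02  ]
scene breaker_fed_a [282.4 216.5] 0.67 [ 0.5489 -0.0444  0.02  ]
scene lever_tripped_tip [277.2 218.5] 0.51 [0.5203 0.0697 0.112 ]
0.6 [3.1415 0.     0.3038]
```

View pics/top1.png

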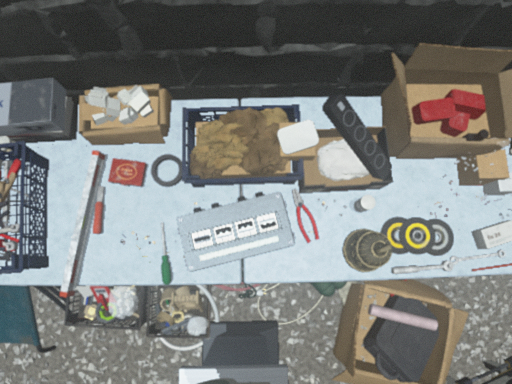

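View pics/scene1.png

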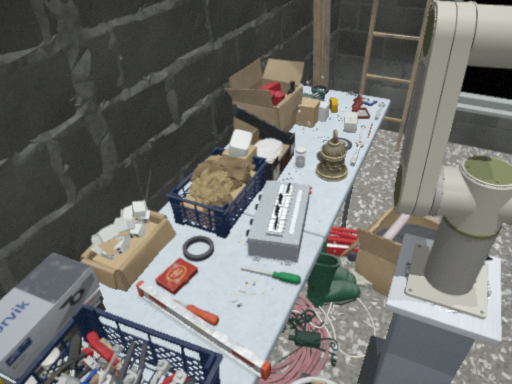

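The top view shows four breakers at about (202,239), (223,231), (245,226) and (267,222). The tripped one is leftmost and the spare rightmost, and the board yaw is about 0.23. Next I take a near look with the wrist camera.

```bash
python3 - <<'E'
from h import *
np.set_printoptions(precision=4,suppress=True)
robot.move_l([0.18,-0.573,0.50])
robot.close(10)
robot.reach([0.47,0.03,0.47],[np.pi,0,0.23])
s=snap('wrist','w1.png')
for l,z in dict(breaker_tripped=.02,breaker_spare=.02,breaker_fed_a=.02,lever_tripped_tip=.112).items():
    for d in optics.place_of(s,l)[:3]: print(l,np.round(d['pixel'],1),round(d['confidence'],2),onz(s,d['pixel'],z))
print(robot.current_t(),robot.current_ee_pos(),robot.current_opening(),robot.current_contact_force())
E
```

```text
breaker_tripped [231.  104.5] 0.61 [0.5183 0.0704 0.02  ]
breaker_tripped [276.8 101.1] 0.23 [0.5351 0.0161 0.02  ]
breaker_spare [377.8 102.6] 0.84 [ 0.562  -0.1064  0.02  ]
breaker_fed_a [329.9 101.8] 0.75 [ 0.5493 -0.0482  0.02  ]
breaker_fed_a [277.1 100.5] 0.73 [0.5359 0.0159 0.02  ]
lever_tripped_tip [217.2 101.6] 0.62 [0.5239 0.0792 0.112 ]
5.4667 [0.4701 0.0296 0.47  ] 0.00026920364875896287 [0.0166 0.1533 0.1408]
```

View pics/w1.png

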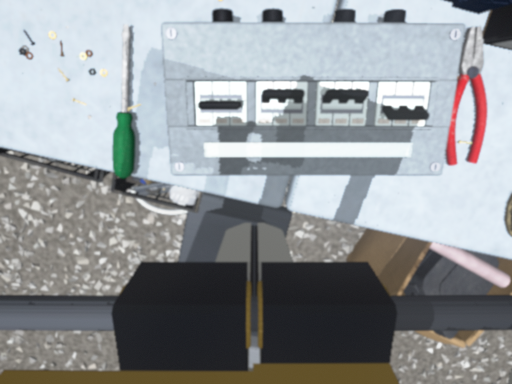

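The wrist view shows the tripped lever, upright, in the leftmost breaker at (220,103). The two in the middle lean away (on) and the right one leans toward the robot (off). I'll fit the four white tops for a precise pose.

```bash
python3 - <<'E'
from h import *
np.set_printoptions(precision=4,suppress=True)
s=snap('wrist','w2.png'); im=s['img']
print(optics.place_of(s,'lever_tripped_tip')[0]['pixel'])
for p in ([196,83],[247,83],[196,125],[247,125],[377,83],[431,83],[428,125],[379,125]): print('top corner',onz(s,p,.09))
for p in ([171,33],[455,33],[179,168],[436,168]): print('screw',onz(s,p,.08))
for p in ([200,104],[243,104]): print('levertip',onz(s,p,.112))
k=cv2.resize(im[65:140,180:445],None,fx=3,fy=3,interpolation=cv2.INTER_CUBIC); cv2.imwrite('pics/c2.png',k[:,:,::-1])
E
```

```text
[221.0, 102.8]
top corner [0.5356 0.1063 0.09  ]
top corner [0.5474 0.0556 0.09  ]
top corner [0.4937 0.0986 0.09  ]
top corner [0.5059 0.0461 0.09  ]
top corner [ 0.5777 -0.0737  0.09  ]
top corner [ 0.5905 -0.1277  0.09  ]
top corner [ 0.5497 -0.1403  0.09  ]
top corner [ 0.5378 -0.0896  0.09  ]
screw [0.5773 0.1413 0.08  ]
screw [ 0.6432 -0.1386  0.08  ]
screw [0.4407 0.11   0.08  ]
screw [ 0.5067 -0.1722  0.08  ]
levertip [0.5178 0.0953 0.112 ]
levertip [0.5273 0.0545 0.112 ]
```

View pics/c2.png

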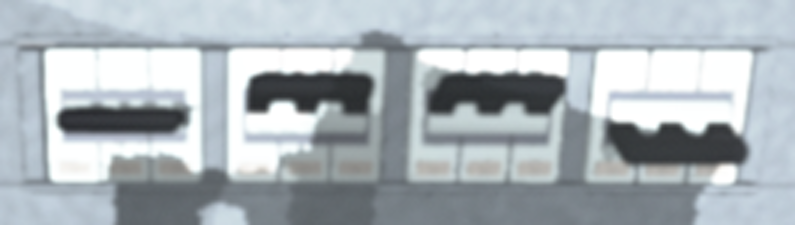

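```bash
cat >> h.py <<'E'
YAW=.230; C=np.array([.5213,.0757]); U=np.array([np.cos(YAW),np.sin(YAW)])
def P(x,tz): return [*(C+x*U), tz+robot.tips_ahead]
def push(xs,z,sgn,speed=.03,lim=14):
    for x in xs:
        robot.move_l(P(x,z),speed=speed); f=robot.current_contact_force()
        print('x %.3f t %.2f fx %.1f fz %.1f'%(x,robot.current_t(),np.dot(f[:2],U),f[2]))
        if np.linalg.norm(f)>lim: print('STOP'); break
E
python3 - <<'E'
from h import *
robot.reach(P(.027,.17),[np.pi,0,YAW])
robot.move_l(P(.027,.102),speed=.08)
f=robot.current_contact_force(); print(f,robot.current_ee_pos(),P(.027,.102),robot.current_t())
if np.linalg.norm(f)<4: push([.016,.012,.009,.006,.004],.102,1)
s=snap('wrist','w3.png')
k=cv2.resize(s['img'],None,fx=1.5,fy=1.5); cv2.imwrite('pics/c3.png',k[:,:,::-1])
E
```

```text
[0.44029181 0.78005988 0.23260825] [0.54789346 0.08189238 0.28869458] [np.float64(0.5475889926651452), np.float64(0.0818553931354501), 0.28809999999999997] 7.2083
x 0.016 t 7.72 fx -0.6 fz 0.7
x 0.012 t 8.01 fx -1.0 fz -0.7
x 0.009 t 8.26 fx -0.3 fz 0.6
x 0.006 t 8.51 fx 0.7 fz -0.5
x 0.004 t 8.76 fx 4.9 fz -1.8
```

View pics/c3.png

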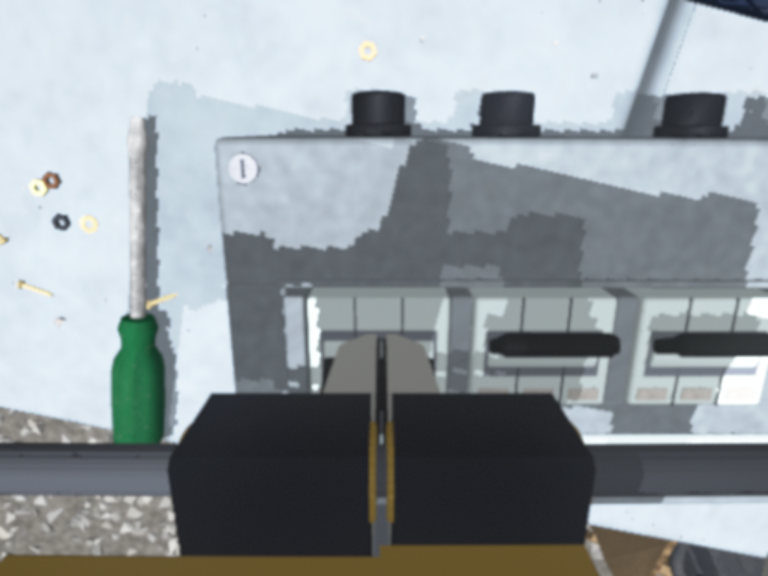

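The fingers sit centred on the tripped breaker (380,340) and contact builds at x = 4 mm. I continue gently until it is firm against the stop.

```bash
python3 - <<'E'
from h import *
push([.003,.002,.001,0,-.001,-.002,-.003],.102,1,lim=11)
robot.hold(.3); print(robot.current_contact_force())
robot.move_l(P(.03,.102),speed=.1); robot.move_l(P(.03,.15),speed=.1); robot.move_l(P(-.05,.21),speed=.15)
s=snap('wrist','w4.png')
k=cv2.resize(s['img'],None,fx=1.5,fy=1.5); cv2.imwrite('pics/c4.png',k[:,:,::-1]); print(robot.current_t())
E
```

```text
x 0.003 t 9.06 fx 8.5 fz -2.3
x 0.002 t 9.31 fx 10.4 fz -3.2
x 0.001 t 9.56 fx 11.8 fz -2.0
STOP
[12.04487505  2.88094388 -2.96417596]
11.8
```

View pics/c4.png

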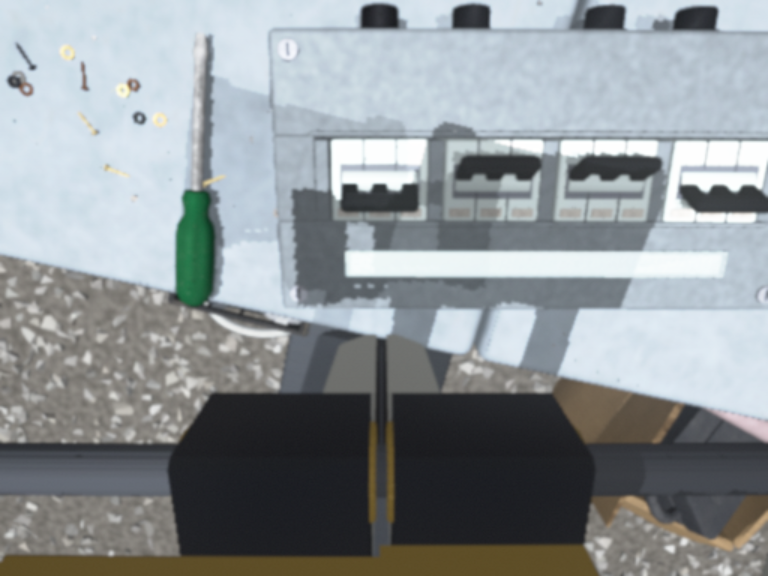

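The tripped lever (380,197) now leans toward the robot exactly like the spare one, so it is off. Next I push it to on from the near side.

```bash
python3 - <<'E'
from h import *
robot.move_l(P(-.035,.15),speed=.12); robot.move_l(P(-.035,.102),speed=.1)
push([-.018,-.014,-.010,-.007,-.004,-.003,-.002,-.001,0,.001,.002,.003],.102,-1,lim=11)
robot.hold(.3); print(robot.current_contact_force())
robot.move_l(P(-.03,.102),speed=.1); robot.move_l(P(-.035,.15),speed=.1); robot.move_l(P(-.05,.21),speed=.15)
s=snap('wrist','w5.png')
k=cv2.resize(s['img'],None,fx=1.5,fy=1.5); cv2.imwrite('pics/c5.png',k[:,:,::-1]); print(robot.current_t())
E
```

```text
x -0.018 t 13.82 fx -0.6 fz -0.1
x -0.014 t 14.10 fx -0.4 fz -0.5
x -0.010 t 14.38 fx 0.4 fz 0.7
x -0.007 t 14.63 fx -0.3 fz -0.1
x -0.004 t 14.88 fx 0.6 fz -0.3
x -0.003 t 15.13 fx -1.6 fz -0.1
x -0.002 t 15.38 fx -5.4 fz 1.6
x -0.001 t 15.63 fx -8.8 fz 5.1
x 0.000 t 15.88 fx -14.1 fz 9.4
STOP
[-12.73406004  -3.02615723   8.61471229]
17.875
```

View pics/c5.png

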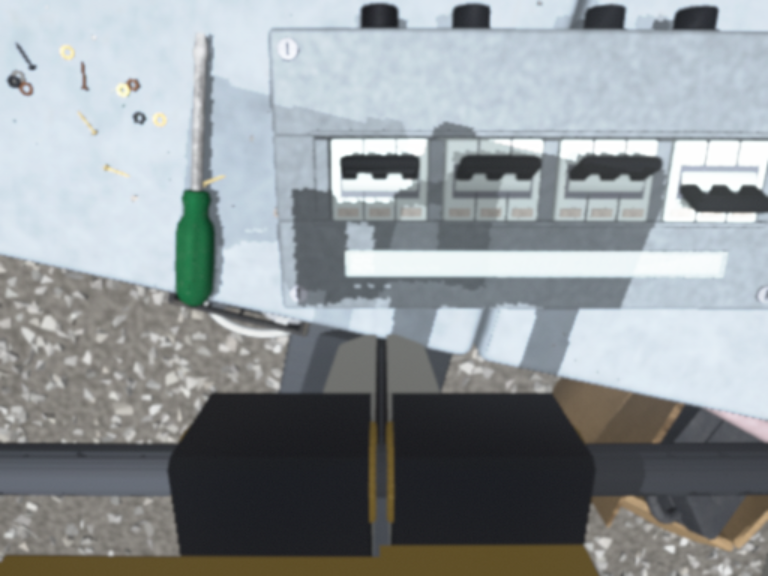

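The reset lever (380,165) now leans away like its two healthy neighbours, the spare is still off, and the hand is clear.

```bash
python3 -c "
from h import *
robot.hold(.3); print(ticket.sign_off())"
```

```text
the job is handed in; nothing more can be done
None
```

The tripped breaker was pushed fully off and then fully on; the last picture shows the other three levers unchanged and the hand clear, and I handed the job in at about 18 s; sign-off returned no verdict.

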